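# Open the scrap well of a makerspace bench console

## Task

Open the scrap well under the yellow hatch: take the yellow hatch by its handle, lift it just clear of its recess, slide it along between its own two rails to the empty end of its lane until the well is fully uncovered, then set it down gently, flat on the deck, and let go. Do not lift it out above its rails, do not drop or bang it, and leave the blue hatch shut where it is.

Things in the scene. Friction and masses are not known exactly. Their poses are not given: they have to be found in the camera images.
- console: White fixed console, 260 (x) x 282 (y) x 112 mm; origin: centre of underside. Two lanes along y, centred x=-62 and +62, 112 wide between rails (tops z=112). Each has a seat (ledges z=68) over a well at one end, an empty grey deck (z=80) at the other. Lane x=-62: seat centre y=-70, well y=-119..-21, deck y=-11..129, then a stop 12 high. Lane x=+62: the same turned half round (seat y=+70).
- yellow_hatch: The hatch to move: loose yellow plate 100 (x) x 110 (y) x 8 mm, 0.2 to 0.45 kg, in the seat of either lane, axes along the console's. Origin: centre of the plate's underside, z up. It must rise 12 mm to clear its seat. Set down 128 mm along the lane from where it sat, it leaves its well fully open, some 15 mm short of the stop.
- yellow_handle (a point): Middle of the bar of the yellow hatch's black bridge handle, 46 mm above the hatch's origin. The bar is 64 mm long (hatch x), 14 mm wide (hatch y) and 14 mm high, with 31 mm of open space under it between two posts. Grip it from above across its width, fingers closing along the lane (y).
- blue_hatch: The other hatch, same size and black handle but a blue plate, loose in the seat of the other lane; origin: centre of its underside. To be left shut.
Things that resemble listed ones, but are neither listed nor needed, are in the scene too. Of the things shaped like the yellow_hatch, the yellow one is meant.

How it is judged (in metres and radians):
On the way:
1. the yellow hatch is lifted clear of its seat, its underside at or above deck height (z of yellow_hatch in the frame of console above 0.079 m), for 0.1 s.
At the end, for the whole second after the job is handed in: The yellow hatch lies flat (within 4 mm of deck height, under 4.5 degrees of tilt) and at rest on the deck of its own lane, its centre at least 32 mm past the console's middle so that the well mouth is fully uncovered; the blue hatch is within 10 mm of where it was (((x of yellow_hatch in the frame of console below 0 m and y of yellow_hatch in the frame of console above 0.032 m) or (x of yellow_hatch in the frame of console above 0 m and y of yellow_hatch in the frame of console below -0.032 m)) and z of yellow_hatch in the frame of console between 0.076 and 0.084 m and angle between yellow_hatch's own z axis and vertical below 0.08 rad and linear speed of yellow_hatch below 0.02 m/s and distance of blue_hatch from where it was at the start of the episode below 0.01 m); the robot touches nothing.
It fails at once if the yellow hatch is lifted out of its channel (underside above the tops of the rails) (z of yellow_hatch in the frame of console above 0.114 m).
It fails at once if the yellow hatch is dropped or banged (moves faster than 0.55 m/s) (linear speed of yellow_hatch above 0.55 m/s).
It fails at once if the blue hatch is moved from its seat (by more than 10 mm) (distance of blue_hatch from where it was at the start of the episode above 0.01 m).
It also fails if it takes over 32 s, if anything falls off the work surface, if the arm or the gripper's body presses on something with over 40 N, if the wrist force passes 120 N, or if a joint passes its speed limit or range.

## Robot

A 6-joint arm with a two-finger parallel gripper is mounted at the origin on the work surface. World frame = base frame: x ahead of the robot, y to its left, z up, the work surface at z = 0. Lengths are in mm, angles in rad, forces in N, time in s.
With the tool pointing down it reaches from about 200 to 875 mm from the base axis. Payload 3.4 kg.
Tool frame: the origin (TCP) lies midway between the tips of the shut fingers; the grasp point (between the pads) lies 19 mm behind it; z points along the fingers, y is the line along which they close (so a half turn about z gives the same grasp; the last joint's range is limited). The gripper opens to 94 mm and grips with 3 to 60 N. Pads are 16 mm wide; open, the fingers measure 119 mm over their backs; the gripper's body (75 mm by 177 mm) begins 78 mm behind the grasp point.
Start: joints at [-1.251, 0.276, 1.505, -0, 1.361, -0.121], TCP at [245.336, -520.073, 205.493] pointing down, gripper open.
Joint ranges: [-2.89, 2.89], [-0.75, 2.08], [0.22, 2.7], [-1.18, 4.32], [0.11, 2.71], [-2.7, 2.7]. Speed limits (rad/s): [2.57, 2.57, 3.14, 3.14, 3.14, 3.14].

## Interface

Orientations are given as a rotation vector (axis times angle).
In Python, from plant import ctrl, vision gives the robot as it stands. The module is installed in compiled form; this text tells all that it offers.
- The arm moves only by the tool play_rows, never from a script. Its arguments are lists of equal length, an entry for each row: "dp": the shift along the tool's x, y, z in m, a list of three; "turn": the turn about the tool's z in rad. A call has 1 to 10 rows; each row shifts and turns the commanded pose from where the row before left it, along the tool's axes as they then stand; what a row does not reach is not made up. A row lasts 1/12 s, in which the tool goes at most 41.7 mm and 7.16 degrees, less where a joint would pass 70% of its speed; a pose out of reach is approached as far as the arm can. A call with a gripper value outside its range is refused whole. "claw" is the gripper command: -1 is shut, 1 is fully open, values between are in proportion, set as the call begins (left out, the last holds). The fingers move at their own pace and stop on an object; the grip force is fixed at half the most. Time passes only in rows, so rows that do not move let the fingers close. It gives the time, the measured TCP pose, the force, the opening and the grip force at its end, in the units of the state.
- ctrl.state(): the state, without advancing time (a new reading comes with each control period).
- vision.get_image(name): name is "scene" or "top" or "wrist"; returns a dict with "pixels" (480x640x3 uint8, red, green, blue), "camera_matrix" (3x3 intrinsics, pixels), "cam_to_world" (4x4, takes a point from camera to world coordinates). Camera axes: x right, y up, looking along -z (the intrinsics and any distortion apply to the point x, -y, -z); pixel columns grow to the right and rows downward; lengths in mm; the calibration is good to about 2 mm. A picture is of the moment at which its call begins. There is no depth.
- ctrl.hand_in(): hands the job in; it is judged then, once.
Trained networks look in the newest picture that a camera, given by its name, has taken for a name from the list of things; names that differ only in an ending like _2 or _b are one class to them, and where a whole thing is asked for, a point or a joint stands for the part that bears it (a point fixed in the world has none). Each returns a list of dicts, best first, with "score" (0 to 1); they miss things now and then, are a little off and sometimes report something else, mostly with a low value. They report only what shows in the picture. A call takes as long as a camera call. They do not tell look-alikes from the thing itself.
- vision.masks_of(camera, name): "pixels" (480x640 bool, what is visible of it) and "rect" ([left, top, width, height] in pixels, round what is visible of it).
- vision.tip_of(camera, name): "at" ([row, column] in pixels: a listed point, or the origin of a listed thing).
The state is a dict: "clock": time; "joint_positions": joint angles; "dq": joint speeds; "tau": joint torques, N m; "position": TCP position; "tcp_rot": TCP orientation; "force": force on the tool from outside, world axes, zero at the start; "torque": the same for the moment, N m; "width": finger opening in mm; "finger_force": force on a finger pad.
Only numpy, scipy, OpenCV 4.12 (cv2) and the standard library are available. Lean on these libraries where they do the work, as an engineer would, in place of code of your own. Each camera call takes 0.05 s, during which the arm holds its last target. There are 200 camera calls.

## Working session

There is one attempt and no reset: what is moved stays moved. The work goes in short steps, Python scripts to look and compute and a tool call to move; the robot and the scene stay as the last step left them, time stands still between calls to the robot, and variables do not carry over. Pictures are saved under pics/ and viewed, at most 10 in all, crops included, and the job is handed in when it is done.

Besides the shell and the picture viewer there is one more tool, called after "Request:" as a command line: name --pt "numbers of a row" for each row, then --argument value for the rest. play_rows: Moves the arm, as the interface text tells. Its arguments: {"type":"object","properties":{"dp":{"type":"array"},"turn":{"type":"array"},"claw":{"type":"number"}},"required":["dp","turn"]}

```bash
mkdir -p pics; cat > h.py <<'E'
import numpy as np, cv2
from plant import ctrl, vision
from scipy.spatial.transform import Rotation as R
def ray(im,rc):
    K=im["camera_matrix"];T=np.array(im["cam_to_world"])
    d=np.linalg.inv(K)@[rc[1],rc[0],1.]; d=T[:3,:3]@[d[0],-d[1],-d[2]]
    return T[:3,3],d
def at_z(im,rc,z):
    o,d=ray(im,rc); return o+d*(z-o[2])/d[2]
def tri(rs):
    A=0;b=0
    for o,d in rs:
        d=d/np.linalg.norm(d);P=np.eye(3)-np.outer(d,d);A=A+P;b=b+P@o
    return np.linalg.solve(A,b)
E
python3 - <<'E'
from h import *
out=[]
for c in ["scene","top"]:
    im=vision.get_image(c);p=im["pixels"][:,:,::-1].copy()
    for n in ["console","yellow_hatch","yellow_handle","blue_hatch"]:
        r=vision.tip_of(c,n);print(c,n,[(np.round(x["at"]).tolist(),round(x["score"],2),at_z(im,x["at"],{"console":0,"yellow_handle":114}.get(n,68)).round().tolist()) for x in r[:4]])
    cv2.imwrite(f"pics/{c}.png",p)
s=ctrl.state();print(s["position"],s["tcp_rot"],s["clock"])
E
```

```text
scene console [([305.0, 244.0], 0.81, [589.0, -56.0, 0.0])]
scene yellow_hatch [([345.0, 276.0], 0.95, [651.0, 16.0, 68.0])]
scene yellow_handle [([333.0, 270.0], 0.89, [650.0, 13.0, 114.0]), ([169.0, 364.0], 0.78, [388.0, 73.0, 114.0]), ([237.0, 207.0], 0.56, [547.0, -105.0, 114.0])]
scene blue_hatch [([236.0, 211.0], 0.62, [523.0, -118.0, 68.0])]
top console [([165.0, 381.0], 0.67, [583.0, -49.0, 0.0])]
top yellow_hatch [([328.0, 298.0], 0.9, [352.0, 66.0, 68.0]), ([102.0, 337.0], 0.77, [655.0, 19.0, 68.0])]
top yellow_handle [([337.0, 296.0], 0.83, [348.0, 66.0, 114.0]), ([97.0, 338.0], 0.68, [648.0, 19.0, 114.0])]
top blue_hatch []
[ 245.33121706 -520.02743025  205.42101782] [-3.06553940e+00 -6.86803659e-01 -3.77534804e-06] 0.5
```

View pics/top.png

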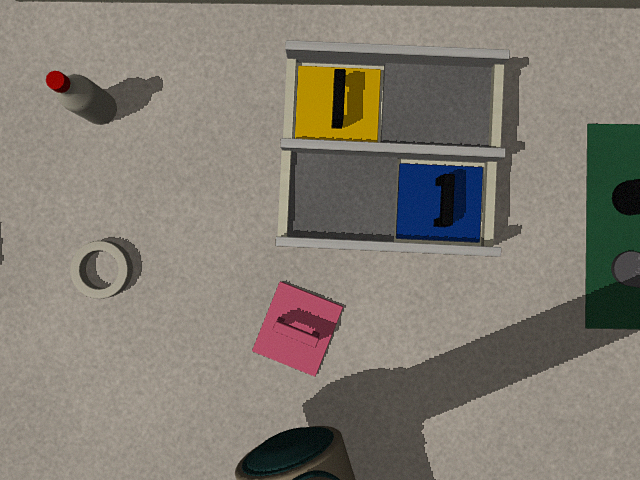

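View pics/scene.png

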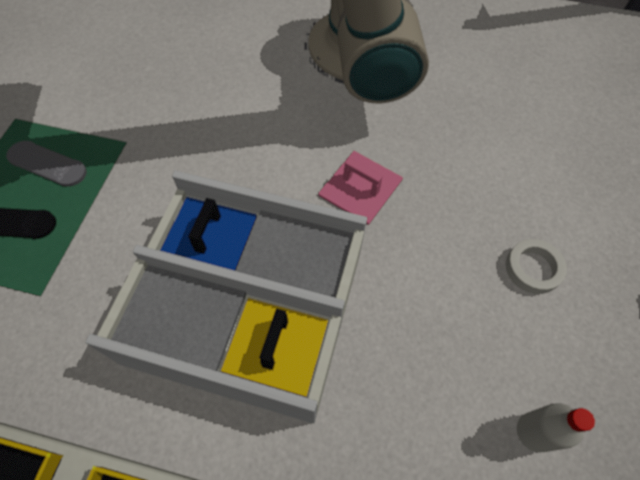

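The top image shows the yellow hatch at (col 338, row 100). Its look-alikes are the blue hatch at (440, 200) and the pink plate with a handle at (298, 328). In the scene image these sit at (276, 345), (208, 233) and (362, 185). I choose the yellow one in the far lane: its seat is at the left (+y) end and its empty deck lies towards -y.

```bash
python3 - <<'E'
from h import *
rs=[];I={}
for c in ["scene","top"]:
    im=vision.get_image(c);I[c]=im
    r=[x for x in vision.tip_of(c,"yellow_handle")]
    r=min(r,key=lambda x:np.linalg.norm(at_z(im,x["at"],114)[:2]-[650,15])); print(c,r["at"]); rs.append(ray(im,r["at"]))
    m=vision.masks_of(c,"yellow_hatch");print([(x["rect"],round(x["score"],2)) for x in m[:3]])
    # yellow color mask, largest comp
    hsv=cv2.cvtColor(im["pixels"],cv2.COLOR_RGB2HSV);k=cv2.inRange(hsv,(20,150,80),(32,255,255))
    k[430:]=0
    cn=max(cv2.findContours(k,0,2)[0],key=cv2.contourArea)
    h=cv2.convexHull(cn); q=cv2.approxPolyN(h,4)[0] if hasattr(cv2,"approxPolyN") else cv2.boxPoints(cv2.minAreaRect(h))
    w=np.array([at_z(im,(p[1],p[0]),76) for p in q]);print(q.tolist(),w.round(1).tolist(),w.mean(0).round(1),np.linalg.norm(np.diff(w,axis=0),axis=1).round(1))
print("handle",tri(rs).round(1))
im=I["top"]
for a,b in [((46,289),(54,509)),((144,282),(153,504)),((242,276),(252,500))]:
    A,B=at_z(im,a,112),at_z(im,b,112);print(A.round(),B.round(),np.linalg.norm(B-A).round(1),np.arctan2(*(B-A)[1::-1]))
s=ctrl.state();M=R.from_rotvec(s["tcp_rot"]).as_matrix();print(M.round(3),np.arctan2(M[1,1],M[0,1]))
cr=I["top"]["pixels"][30:260,260:540,::-1];cv2.imwrite("pics/crop.png",cv2.resize(cr,None,fx=2.5,fy=2.5))
E
```

```text
scene [336.3, 271.9]
[([219.1, 296.5, 108.9, 104.1], 0.95), ([319.0, 152.2, 84.8, 71.4], 0.56)]
[[328, 320], [306, 396], [220, 371], [248, 298]] [[605.2, 73.4, 76.0], [703.3, 69.8, 76.0], [700.5, -39.7, 76.0], [601.8, -35.8, 76.0]] [652.7  16.9  76. ] [ 98.1 109.5  98.8]
top [97.2, 339.6]
[([255.6, 283.1, 88.2, 91.7], 0.93), ([294.0, 60.9, 86.5, 82.6], 0.8)]
[[380, 69], [377, 142], [294, 138], [298, 65]] [[697.5, -36.9, 76.0], [600.6, -34.4, 76.0], [604.3, 75.3, 76.0], [701.4, 71.7, 76.0]] [651.   18.9  76. ] [ 96.9 109.8  97.2]
handle [650.8  15.5 105.4]
[712.  81. 112.] [ 706. -193.  112.] 274.9 -1.5945832333615289
[589.  88. 112.] [ 582. -189.  112.] 276.7 -1.5964581845964443
[466.  93. 112.] [ 458. -185.  112.] 278.5 -1.5982477155261676
[[ 0.904  0.427  0.   ]
 [ 0.427 -0.904 -0.   ]
 [ 0.     0.    -1.   ]] -1.1299918382982466
```

View pics/crop.png

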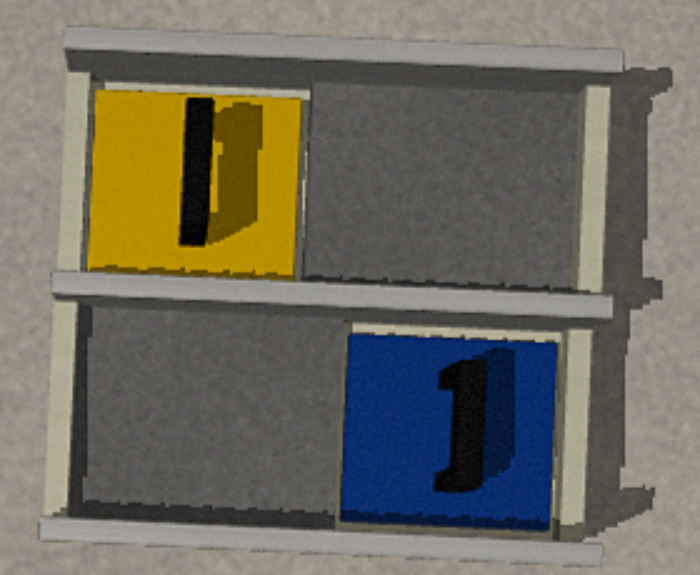

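The crop confirms it: yellow plate at crop (195, 180) with its black handle at (197, 170), and the empty deck to its right. The handle is at about (652, 17, 114), and the lane runs at -1.600 rad, which will be tool +y after a turn of +0.47.

Request:
play_rows --pt "0 0 0" --pt "0 0 0" --pt "0 0 0" --pt "0 0 0" --pt "0.0195 -0.0274 0" --pt "0.0195 -0.0274 0" --pt "0.0195 -0.0274 0" --pt "0.0195 -0.0274 0" --pt "0.0195 -0.0274 0" --pt "0.0195 -0.0274 0" --turn '[0.1175, 0.1175, 0.1175, 0.1175, 0, 0, 0, 0, 0, 0]' --claw 0.064

```text
clock: 1.63
position: [367.8, -357.8, 205.6]
tcp_rot: [3.141, -0.047, 0.001]
force: [0.3, 0.9, 0.6]
width: 49.7
finger_force: 0.0
```

Request:
play_rows --pt "0.0195 -0.0274 0" --pt "0.0195 -0.0274 0" --pt "0.0195 -0.0274 0" --pt "0.0195 -0.0274 0" --pt "0.0195 -0.0274 0" --pt "0.0195 -0.0274 0" --pt "0.0195 -0.0274 0" --pt "0.0195 -0.0274 0" --pt "0.0195 -0.0274 0" --pt "0.0195 -0.0274 0" --turn '[0, 0, 0, 0, 0, 0, 0, 0, 0, 0]'

```text
clock: 2.47
position: [570.8, -89.4, 205.6]
tcp_rot: [3.141, -0.046, 0.001]
force: [0.9, 0.1, -0.5]
width: 49.8
finger_force: 0.0
```

Request:
play_rows --pt "0.0195 -0.0274 0" --pt "0.0195 -0.0274 0" --pt "0.0195 -0.0274 0" --pt "0.0195 -0.0274 0" --pt "0 0 0" --pt "0 0 0" --turn '[0, 0, 0, 0, 0, 0]'

```text
clock: 2.97
position: [651.7, 17.7, 204.7]
tcp_rot: [3.141, -0.042, -0.001]
force: [-0.4, 0.7, -0.2]
width: 49.9
finger_force: 0.0
```

```bash
python3 - <<'E'
from h import *
s=ctrl.state();M=R.from_rotvec(s["tcp_rot"]).as_matrix();print(s["clock"],s["position"],M.round(3).tolist(),np.arctan2(M[1,1],M[0,1]),s["width"])
im=vision.get_image("wrist")
for x in vision.tip_of("wrist","yellow_handle"):
    w=at_z(im,x["at"],114);print(x,w.round(1),(M.T@(w-s["position"])).round(1))
hsv=cv2.cvtColor(im["pixels"],cv2.COLOR_RGB2HSV);k=cv2.inRange(hsv,(20,150,60),(32,255,255))
h=cv2.convexHull(max(cv2.findContours(k,0,2)[0],key=cv2.contourArea));q=cv2.approxPolyN(h,4)[0]
w=np.array([at_z(im,(p[1],p[0]),76) for p in q]);print(q.tolist(),w.round(1).tolist(),w.mean(0).round(1))
cv2.imwrite("pics/w1.png",im["pixels"][:,:,::-1])
E
```

```text
2.9667 [651.65836552  17.69807356 204.74276151] [[1.0, -0.026, -0.001], [-0.026, -1.0, -0.0], [-0.001, 0.0, -1.0]] -1.597265946116494 49.92424790712951
{'at': [248.4, 317.2], 'score': 0.66} [652.9  17.1 114. ] [ 1.4  0.6 90.7]
[[377, 186], [372, 287], [262, 287], [258, 186]] [[700.7, -38.9, 76.0], [602.1, -35.9, 76.0], [604.9, 73.0, 76.0], [703.4, 70.1, 76.0]] [652.8  17.1  76. ]
```

View pics/w1.png

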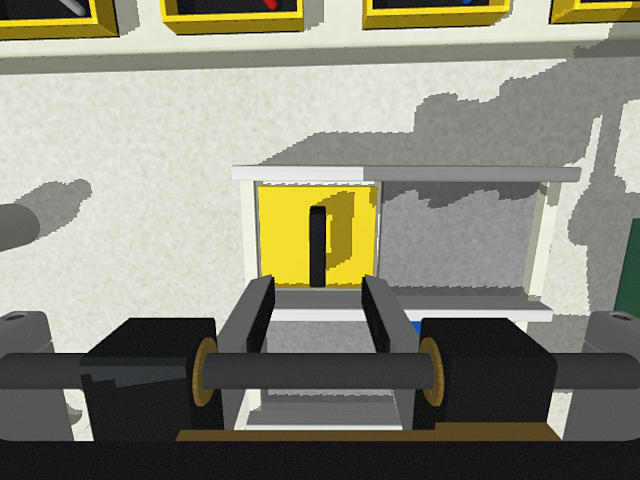

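The wrist view shows the bar at columns 310–326, centred in the yellow plate. The measured offset is 1 mm, so I descend 110 mm and close.

Request:
play_rows --pt "0.001 0.0005 0.02" --pt "0 0 0.025" --pt "0 0 0.025" --pt "0 0 0.02" --pt "0 0 0.01" --pt "0 0 0.007" --pt "0 0 0.003" --pt "0 0 0" --pt "0 0 0" --turn '[0, 0, 0, 0, 0, 0, 0, 0, 0]'

```text
clock: 3.82
position: [652.9, 15.4, 96.7]
tcp_rot: [3.141, -0.046, 0.003]
force: [0.2, -0.1, 0.1]
width: 49.9
finger_force: 0.0
```

Request:
play_rows --pt "0 0 0" --pt "0 0 0" --pt "0 0 0" --pt "0 0 0" --pt "0 0 0" --pt "0 0 0" --pt "0 0 0" --pt "0 0 0" --turn '[0, 0, 0, 0, 0, 0, 0, 0]' --claw -1

```text
clock: 4.48
position: [652.3, 16.5, 95.7]
tcp_rot: [-3.14, 0.046, -0.001]
force: [0.6, 2.8, 1.7]
width: 13.3
finger_force: 30.0
```

Gripped: the opening is 13.3 mm at 30 N. Next, lift 20 mm (12 mm needed, 46 mm allowed).

Request:
play_rows --pt "0 0 -0.002" --pt "0 0 -0.003" --pt "0 0 -0.004" --pt "0 0 -0.004" --pt "0 0 -0.004" --pt "0 0 -0.003" --pt "0 0 0" --pt "0 0 0" --pt "0 0 0" --turn '[0, 0, 0, 0, 0, 0, 0, 0, 0]'

```text
clock: 5.23
position: [652.0, 15.8, 115.4]
tcp_rot: [3.141, -0.046, -0.0]
force: [0.7, 0.6, -2.7]
width: 13.6
finger_force: 30.0
```

```bash
python3 - <<'E'
from h import *
im=vision.get_image("scene");cv2.imwrite("pics/lift.png",cv2.resize(im["pixels"][150:430,60:400,::-1],None,fx=2,fy=2))
s=ctrl.state();print(s["position"],s["force"],s["torque"])
E
```

```text
[651.96843453  15.74377199 115.26054216] [ 0.29833442  0.25262499 -2.64014119] [ 0.00453837  0.03489859 -0.0046496 ]
```

View pics/lift.png

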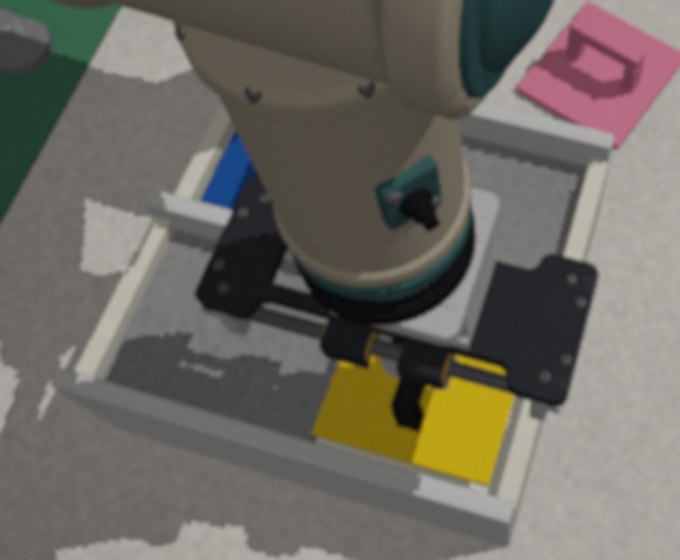

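The plate hangs level at about (415, 430) in the crop and carries 2.7 N, its own weight. Next, slide it 128 mm along tool +y.

Request:
play_rows --pt "0 0.004 0" --pt "0 0.008 0" --pt "0 0.012 0" --pt "0 0.014 0" --pt "0 0.014 0" --pt "0 0.014 0" --pt "0 0 0" --turn '[0, 0, 0, 0, 0, 0, 0]'

```text
clock: 5.87
position: [650.2, -54.5, 115.4]
tcp_rot: [3.139, -0.051, 0.0]
force: [-0.7, 0.1, -2.5]
width: 13.8
finger_force: 30.0
```

Request:
play_rows --pt "0 0.006 0" --pt "0 0.012 0" --pt "0 0.014 0" --pt "0 0.014 0" --pt "0 0.01 0" --pt "0 0.006 0" --pt "0 0 0" --pt "0 0 0" --turn '[0, 0, 0, 0, 0, 0, 0, 0]'

```text
clock: 6.53
position: [648.3, -112.4, 115.4]
tcp_rot: [-3.141, 0.047, 0.0]
force: [0.1, 0.3, -3.2]
width: 13.5
finger_force: 30.0
```

No contact on the way. Lower about 8 mm gently.

Request:
play_rows --pt "0 0 0.002" --pt "0 0 0.002" --pt "0 0 0.0015" --pt "0 0 0.001" --pt "0 0 0.0005" --pt "0 0 0" --pt "0 0 0" --turn '[0, 0, 0, 0, 0, 0, 0]'

```text
clock: 7.12
position: [648.4, -112.0, 108.4]
tcp_rot: [3.141, -0.045, -0.0]
force: [0.1, 0.1, -2.5]
width: 13.7
finger_force: 30.0
```

Request:
play_rows --pt "0 0 0.0005" --pt "0 0 0.0005" --pt "0 0 0" --pt "0 0 0" --turn '[0, 0, 0, 0]'

```text
clock: 7.45
position: [648.6, -112.2, 107.7]
tcp_rot: [3.141, -0.046, 0.001]
force: [-0.7, 0.0, -2.3]
width: 13.6
finger_force: 30.0
```

Request:
play_rows --pt "0 0 0.0005" --pt "0 0 0.0005" --pt "0 0 0" --pt "0 0 0" --turn '[0, 0, 0, 0]'

```text
clock: 7.78
position: [648.6, -112.2, 107.7]
tcp_rot: [3.141, -0.046, 0.002]
force: [-2.1, 1.1, 5.8]
width: 13.8
finger_force: 30.0
```

It is on the deck: the upward force is now +5.8 N. Release, then retreat straight up.

Request:
play_rows --pt "0 0 0" --pt "0 0 0" --pt "0 0 0" --pt "0 0 0" --pt "0 0 0" --pt "0 0 0" --turn '[0, 0, 0, 0, 0, 0]' --claw 0.0

```text
clock: 8.28
position: [648.4, -112.2, 106.2]
tcp_rot: [3.141, -0.046, -0.0]
force: [0.2, -0.6, 0.0]
width: 46.3
finger_force: 0.0
```

Request:
play_rows --pt "0 0 -0.005" --pt "0 0 -0.01" --pt "0 0 -0.02" --pt "0 0 -0.025" --pt "0 0 -0.025" --pt "0 0 -0.02" --pt "0 0 -0.015" --pt "0 0 0" --pt "0 0 0" --pt "0 0 0" --turn '[0, 0, 0, 0, 0, 0, 0, 0, 0, 0]'

```text
clock: 9.12
position: [647.9, -112.0, 225.8]
tcp_rot: [-3.141, 0.046, 0.002]
force: [0.4, 0.1, -0.6]
width: 47.1
finger_force: 0.0
```

```bash
python3 - <<'E'
from h import *
im=vision.get_image("wrist");cv2.imwrite("pics/w2.png",im["pixels"][:,:,::-1])
hsv=cv2.cvtColor(im["pixels"],cv2.COLOR_RGB2HSV);k=cv2.inRange(hsv,(20,150,60),(32,255,255));k[:100]=0
h=cv2.convexHull(max(cv2.findContours(k,0,2)[0],key=cv2.contourArea));q=cv2.approxPolyN(h,4)[0]
w=np.array([at_z(im,(p[1],p[0]),88) for p in q]);print(w.round(1).tolist(),w.mean(0).round(1))
E
```

```text
[[696.9, -169.3, 88.0], [597.8, -166.8, 88.0], [600.9, -57.1, 88.0], [700.0, -60.1, 88.0]] [ 648.9 -113.3   88. ]
```

View pics/w2.png

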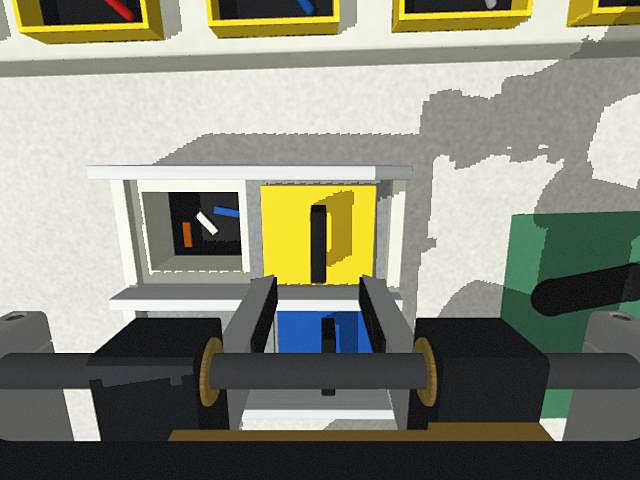

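The yellow plate lies flat on its deck at about (318, 235), the well at (195, 228) is fully open, and the blue hatch at (320, 350) is still seated. Measured travel is 130 mm, and the plate is 99 × 110 mm at z = 88, which matches its size lying flat at deck height.

```bash
python3 -c "
from plant import ctrl
print(ctrl.hand_in())"
```

```text
the job is handed in; nothing more can be done
None
```

The yellow hatch now lies flat on its deck about 130 mm along its lane, with the well fully open, the blue hatch still in its seat and the gripper clear; the job is handed in, but the hand-in gave no verdict.

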